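# Return reagents to their colour-coded bottle holders

### The job

Before the microscopy session, stand each of the four vessels in the holder that matches it: the red-capped bottle in the red holder, the small blue-capped bottle in the small blue holder, the taller blue-capped bottle in the large blue holder, and the white-capped conical flask in the white holder. Each must end upright and fully down on the floor of its holder, let go, and none may be tipped over on the way.

Things in the scene. Friction and masses are not known exactly. Their poses are not given: they have to be found in the camera images.
- bottle_red_mid (a point): Small clear glass bottle with a red screw cap (pale brown contents), about 0.14 kg, loose. 104 mm high; body 56 mm diameter up to 62 mm above its base, then a shoulder; cap 39 mm diameter, from 78 to 104 mm above its base, the best place to grasp. Grip firmly (40 N is safe), or it swings. Stands upright on the bench, yaw does not matter. The point is its centre, half-way up; z axis up. 
- bottle_blue_mid (a point): Small clear glass bottle with a blue screw cap (white contents), about 0.14 kg, loose. 104 mm high; body 56 mm diameter up to 62 mm above its base, then a shoulder; cap 39 mm diameter, from 78 to 104 mm above its base, the best place to grasp. Grip firmly (40 N is safe), or it swings. Stands upright on the bench, yaw does not matter. The point is its centre, half-way up; z axis up. 
- bottle_tall_mid (a point): Taller clear glass bottle with a blue screw cap (white contents), about 0.28 kg, loose. 142 mm high; body 68 mm diameter up to 85 mm above its base, then a shoulder; cap 39 mm diameter, from 116 to 142 mm above its base, the best place to grasp. Grip firmly (40 N is safe), or it swings. Stands upright on the bench, yaw does not matter. The point is its centre, half-way up; z axis up. 
- flask_mid (a point): Conical glass flask with pink contents and a whitish cap, about 0.11 kg, loose. 108 mm high; base 67 mm diameter, narrowing upward; neck and cap about 32 mm diameter from 79 to 108 mm above its base, the best place to grasp. Grip firmly (40 N is safe), or it swings. Stands upright on the bench, yaw does not matter. The point is its centre, half-way up; z axis up. 
- dock_red_floor (a point): Red holder, for the red-capped bottle. Inside diameter 72 mm, collar outside 80 mm. A fixed low round holder, open at the top, on the bench: collar 16 mm high with 4 mm wall, foot flange 3 mm wider all round, flat floor 4 mm above the bench (dark rubber liner). The point is the centre of that floor. 
- dock_blue_small_floor (a point): Small blue holder, for the small blue-capped bottle. Inside diameter 72 mm, collar outside 80 mm. A fixed low round holder, open at the top, on the bench: collar 16 mm high with 4 mm wall, foot flange 3 mm wider all round, flat floor 4 mm above the bench (dark rubber liner). The point is the centre of that floor. 
- dock_blue_large_floor (a point): Large blue holder, for the taller blue-capped bottle. Inside diameter 88 mm, collar outside 96 mm. A fixed low round holder, open at the top, on the bench: collar 16 mm high with 4 mm wall, foot flange 3 mm wider all round, flat floor 4 mm above the bench (dark rubber liner). The point is the centre of that floor. 
- dock_white_floor (a point): White holder, for the flask. Inside diameter 88 mm, collar outside 96 mm. A fixed low round holder, open at the top, on the bench: collar 16 mm high with 4 mm wall, foot flange 3 mm wider all round, flat floor 4 mm above the bench (dark rubber liner). The point is the centre of that floor. 
- scope (a point): Point on the bench under the middle of the black microscope, a tall fixed obstacle: x 0.43 to 0.75, y -0.205 to 0.045. Cross only in front of it, x below 0.40 (a flat 13 mm calculator lies there). A tall bag: x above 0.43, y 0.28 to 0.57. Vessels and holders are left (x 0.40-0.68, y 0.06-0.25) and right (x 0.40-0.59, y -0.25 to -0.42) of the microscope, centres 95 mm or more apart.
Things that resemble listed ones, but are neither listed nor needed, are in the scene too. What is shaped like the part that bears dock_red_floor but pink is not meant.

How it is judged:
At the end, for the whole second after the job is handed in: Each vessel stands in its own holder: its centre within 10 mm (small bottles) or 12.5 mm (tall bottle, flask) of the holder's centre in plan, its base within 4 mm of the holder's floor in height, tilted less than 0.08 rad, and at rest (below 20 mm/s) (horizontal distance between bottle_red_mid and dock_red_floor below 0.01 m and z of bottle_red_mid in the frame of dock_red_floor between 0.048 and 0.056 m and angle between each of bottle_red_mid, bottle_blue_mid, bottle_tall_mid, flask_mid's own z axis and vertical below 0.08 rad and linear speed of each of bottle_red, bottle_blue, bottle_tall, flask below 0.02 m/s and horizontal distance between bottle_blue_mid and dock_blue_small_floor below 0.01 m and z of bottle_blue_mid in the frame of dock_blue_small_floor between 0.048 and 0.056 m and horizontal distance between bottle_tall_mid and dock_blue_large_floor below 0.0125 m and z of bottle_tall_mid in the frame of dock_blue_large_floor between 0.067 and 0.075 m and horizontal distance between flask_mid and dock_white_floor below 0.0125 m and z of flask_mid in the frame of dock_white_floor between 0.05 and 0.058 m); the robot touches nothing.
It fails at once if a vessel is tipped over (more than 0.7 rad from upright) (angle between any of bottle_red_mid, bottle_blue_mid, bottle_tall_mid, flask_mid's own z axis and vertical above 0.7 rad).
It also fails if it takes over 136 s, if anything falls off the work surface, if the arm or the gripper's body presses on something with over 40 N, if the wrist force passes 120 N, or if a joint passes its speed limit or range.

### The arm

A 7-joint arm with a two-finger parallel gripper is mounted at the origin on a cart in front of the work surface, level with it; the furniture and walls round the work are solid. World frame = base frame: x ahead of the robot, y to its left, z up, the work surface at z = 0. Lengths are in m, angles in rad, forces in N, time in s.
With the tool pointing down it reaches from about 0.4 to 0.875 m from the base axis. Payload 6.5 kg.
Tool frame: the origin (TCP) lies midway between the tips of the shut fingers; the grasp point (between the pads) lies 19 mm behind it; z points along the fingers, y is the line along which they close (so a half turn about z gives the same grasp; the last joint's range is limited). The gripper opens to 88 mm and grips with 3 to 60 N. Pads are 18 mm wide; open, the fingers measure 123 mm over their backs; the gripper's body (75 mm by 187 mm) begins 45 mm behind the grasp point.
Start: joints at [1.111, 0.536, -0.004, 1.538, 0.003, 1.067, -0.071], TCP at [0.249, -0.6, 0.239] pointing down, gripper open.
Joint ranges: [-2.7, 2.7], [-0.37, 2.16], [-1.27, 1.26], [0.24, 2.4], [-1.31, 4.45], [0.19, 1.91], [-2.76, 2.76]. Speed limits (rad/s): [2.39, 2.39, 3.14, 3.14, 3.14, 3.14, 3.14].

### API

Orientations are given as a unit quaternion [w, x, y, z].
In Python, from plant import env, eyes gives the robot as it stands.
- The arm moves only by the shell command python3 -m pendant 'ROWS' [FORCE]. ROWS is JSON, a list of rows, each a list of 3 entries, a list of its own where there are three numbers: the shift along the tool's x, y, z in mm, then the turn about the tool's z in rad, then the opening in per cent of the stroke, from 0 (shut) to 100 (fully open). In form: [[[x, y, z], roll, grip], ...]. A call has 1 to 8 rows; each row is the pose to reach, as a shift and turn from the pose commanded when the call began, along the tool's axes at that moment; what a row does not reach only later rows make up. A row lasts 1/8 s, in which the tool goes at most 62.5 mm and 10.7 degrees, less where a joint would pass 70% of its speed; a pose out of reach is approached as far as the arm can. A call with a gripper value outside its range is refused whole. The fingers move at their own pace and stop on an object; FORCE is the grip in N (left out, the last holds). Time passes only in rows, so rows that repeat a pose let the fingers close. It gives the time, the measured TCP pose, the force, the opening and the grip force at its end, in the units of the state.
- env.read_state(): the state, without advancing time (a new reading comes with each control period).
- eyes.grab_frame(name): name is "side" or "top" or "wrist"; returns a dict with "image" (420x560x3 uint8, red, green, blue), "intrinsics" (3x3 intrinsics, pixels), "origin" and "orientation" of the camera in the world. Camera axes: x right, y up, looking along -z (the intrinsics and any distortion apply to the point x, -y, -z); pixel columns grow to the right and rows downward; lengths in m; the calibration is good to about 2 mm. A picture is of the moment at which its call begins. There is no depth.
- env.sign_off(): hands the job in; it is judged then, once.
The state is a dict: "clock": time; "qpos": joint angles; "joint_velocities": joint speeds; "effort": joint torques, N m; "tcp_pos": TCP position; "tcp_rot": TCP orientation; "force": force on the tool from outside, world axes, zero at the start; "torque": the same for the moment, N m; "opening": opening from 0.0 (shut) to 1.0 (fully open); "finger_force": force on a finger pad.
Only numpy, scipy, OpenCV 4.12 (cv2) and the standard library are available. Lean on these libraries where they do the work, as an engineer would, in place of code of your own. Each camera call takes 0.05 s, during which the arm holds its last target. There are 200 camera calls.

## Working session

There is one attempt and no reset: what is moved stays moved. The work goes in short steps, Python scripts to look and compute and a shell command to move; the robot and the scene stay as the last step left them, time stands still between calls to the robot, and variables do not carry over. Pictures are saved under pics/ and viewed, at most 14 in all, crops included, and the job is handed in when it is done.

```bash
ls; mkdir -p pics
python3 - <<'E'
from plant import env, eyes
import cv2
s=env.read_state();print(s)
for n in("top","side"):
    f=eyes.grab_frame(n);cv2.imwrite(f"pics/{n}0.png",f["image"][:,:,::-1]);print(n,f["intrinsics"],f["origin"],f["orientation"],[k for k in f])
E
```

```text
pics
{'clock': 0.0, 'qpos': array([ 1.1108011 ,  0.53716446, -0.00442709,  1.53885609,  0.00260122,
        1.06726895, -0.07119338]), 'joint_velocities': array([-1.25373841e-03, -1.50426344e-04,  4.68443739e-04,  3.07323688e-06,
       -3.03089661e-04,  1.93973698e-03, -1.02285053e-03]), 'effort': array([-6.84013230e-04, -5.70978713e+01,  9.90592428e-01, -2.51600271e+01,
       -5.62671502e-02,  1.78312714e-02,  1.27185094e-04]), 'tcp_pos': array([ 0.24915002, -0.59970305,  0.23784692]), 'tcp_rot': array([-8.13902472e-04,  9.80671090e-01,  1.95661694e-01, -2.29265417e-04]), 'force': array([ 0.16905005, -0.21167932,  0.2742301 ]), 'torque': array([ 0.00665815,  0.05900042, -0.00984209]), 'finger_force': 0.0, 'opening': 0.999193890907291}
top [[484.55188805   0.         281.96053428]
 [  0.         484.55188805 208.78873641]
 [  0.           0.           1.        ]] [ 0.28037352 -0.13214329  1.62041226] [-0.69986116 -0.05701351  0.05899573  0.70955149] ['image', 'intrinsics', 'origin', 'orientation']
side [[490.96367437   0.         268.29344019]
 [  0.         490.96367437 216.52136952]
 [  0.           0.           1.        ]] [-0.00462665  0.928445    0.95316095] [-0.20342071 -0.1106066   0.43915951  0.86805825] ['image', 'intrinsics', 'origin', 'orientation']
```

View pics/top0.png

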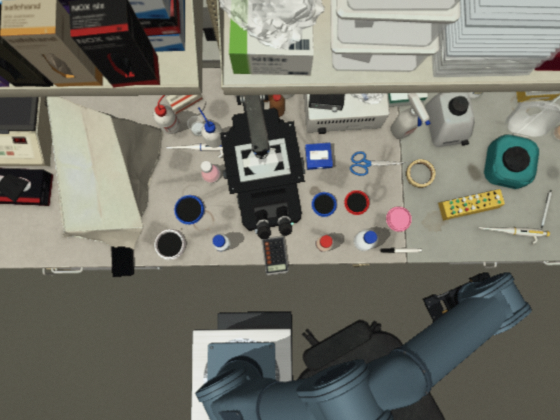

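View pics/side0.png

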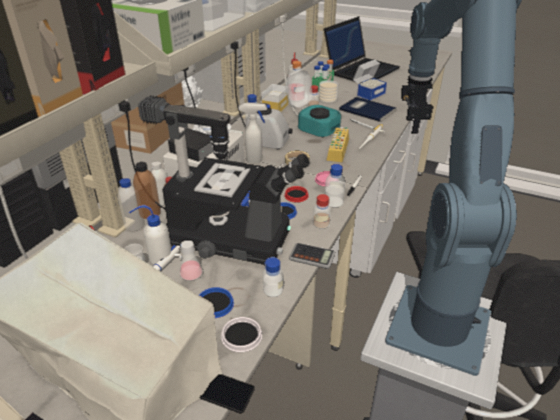

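The top view shows these candidates:
- **Blue caps:** (221,241) and (367,238). The shorter one is the small bottle, and triangulated height will tell which.
- **Red:** cap at (325,242). The red holder is at (357,202), and the pink decoy at (399,218) is ruled out by its colour.
- **Blue holders:** (189,209) is the larger and (324,204) the smaller.
- **White holder and flask:** holder at (169,244), flask at (209,170).

Next I measure them and take one enlarged crop to confirm.

```bash
cat > h.py <<'E'
from plant import env, eyes
import cv2, numpy as np
from scipy.spatial.transform import Rotation as R
def rot(f): q=f["orientation"]; return R.from_quat([q[1],q[2],q[3],q[0]]).as_matrix()
def ray(f,uv):
    d=np.linalg.inv(f["intrinsics"])@[uv[0],uv[1],1.]; d=rot(f)@[d[0],-d[1],-d[2]]
    return np.array(f["origin"]),d/np.linalg.norm(d)
def at_z(f,uv,z): o,d=ray(f,uv); return o+d*(z-o[2])/d[2]
def proj(f,p):
    c=rot(f).T@(np.array(p)-f["origin"]); v=f["intrinsics"]@[c[0],-c[1],-c[2]]; return v[:2]/v[2]
def tri(f,a,g,b):
    o,d=ray(f,a);p,e=ray(g,b); t=np.linalg.lstsq(np.stack([d,-e],1),p-o,rcond=None)[0]
    x,y=o+t[0]*d,p+t[1]*e; return (x+y)/2,np.linalg.norm(x-y)
def mask(im,col):
    h=cv2.cvtColor(im,cv2.COLOR_RGB2HSV); H,S,V=cv2.split(h)
    if col=="red": m=((H<6)|(H>173))&(S>150)&(V>70)
    if col=="blue": m=(H>100)&(H<130)&(S>120)&(V>60)
    if col=="dark": m=V<70
    if col=="white": m=(S<40)&(V>185)
    return m.astype(np.uint8)
def blob(im,col,c,r):
    "blobs near c: centroid, bbox centre, size, area"
    x0,y0=c[0]-r,c[1]-r; m=mask(im[y0:c[1]+r,x0:c[0]+r],col)
    n,l,st,ce=cv2.connectedComponentsWithStats(m); i=1+np.argmax(st[1:,4])
    s=st[i]; return ce[i]+[x0,y0], np.array([s[0]+s[2]/2-.5+x0,s[1]+s[3]/2-.5+y0]), s[2:5]
E
python3 - <<'E'
from h import *
f=eyes.grab_frame("top"); g=eyes.grab_frame("side")
for n,col,a,r,b,q in [("redcap","red",(325,242),14,(322,201),11),("blueL","blue",(221,241),14,(272,264),12),("blueR","blue",(367,238),14,(336,170),12)]:
    A=blob(f["image"],col,a,r);B=blob(g["image"],col,b,q)
    print(n,A,B,tri(f,A[1],g,B[1]))
for n,col,a,r in [("dred","red",(357,202),17),("dbs","blue",(324,204),17),("dbl","blue",(189,209),20),("dredF","dark",(357,202),12),("dbsF","dark",(324,204),12),("dblF","dark",(189,209),15),("dwF","dark",(169,244),15),("dw","white",(169,244),22)]:
    A=blob(f["image"],col,a,r); print(n,A,at_z(f,A[1],.004 if n[-1]=="F" else .016))
c=lambda f,x,y,w,h,k:cv2.resize(f["image"][y:y+h,x:x+w],None,fx=k,fy=k,interpolation=cv2.INTER_CUBIC)
im=np.vstack([c(f,145,150,266,110,3),np.hstack([c(g,170,155,200,110,4)[:,:798]])[::2,::2].repeat(1,0).copy() if 0 else cv2.resize(g["image"][155:275,170:362],(798,270),interpolation=cv2.INTER_CUBIC)])
cv2.imwrite("pics/c1.png",im[:,:,::-1]);print(im.shape)
E
```

```text
redcap (array([325.76576577, 240.87387387]), array([325.5, 240.5]), array([ 12,  12, 111], dtype=int32)) (array([322.41, 200.  ]), array([322.5, 200. ]), array([ 10,  11, 100], dtype=int32)) (array([ 0.428353  , -0.27558374,  0.08763739]), np.float64(0.00453955712004308))
blueL (array([218.5, 240.5]), array([218.5, 240.5]), array([ 12,  12, 112], dtype=int32)) (array([272.08092486, 264.49132948]), array([272., 265.]), array([ 15,  15, 173], dtype=int32)) (array([0.43436367, 0.06416908, 0.08703215]), np.float64(0.0018747158009228785))
blueR (array([370.08943089, 236.73170732]), array([370. , 236.5]), array([ 13,  12, 123], dtype=int32)) (array([336.05940594, 169.71287129]), array([336., 170.]), array([ 11,  11, 101], dtype=int32)) (array([ 0.4360063 , -0.41090289,  0.12154883]), np.float64(0.0036669967841526287))
dred (array([356.63333333, 202.37777778]), array([356.5, 202.5]), array([ 24,  24, 180], dtype=int32)) [ 0.56428241 -0.38957227  0.016     ]
dbs (array([323.6       , 204.16216216]), array([323.5, 204. ]), array([ 24,  25, 185], dtype=int32)) [ 0.5606695 -0.2783973  0.016    ]
dbl (array([189.73953488, 209.53488372]), array([189., 209.]), array([ 29,  29, 215], dtype=int32)) [0.54977781 0.17334692 0.016     ]
dredF (array([356.32014388, 202.08273381]), array([356., 202.]), array([ 19,  19, 278], dtype=int32)) [ 0.56815007 -0.38986954  0.004     ]
dbsF (array([323.63986014, 203.81468531]), array([323.5, 204. ]), array([ 20,  19, 286], dtype=int32)) [ 0.56276594 -0.27949119  0.004     ]
dblF (array([188.18161926, 209.16411379]), array([188. , 209.5]), array([ 25,  24, 457], dtype=int32)) [0.55012554 0.17897995 0.004     ]
dwF (array([169.05747126, 244.05517241]), array([169.5, 244. ]), array([ 24,  23, 435], dtype=int32)) [0.43415796 0.23866219 0.004     ]
dw (array([164.32758621, 255.98275862]), array([165. , 253.5]), array([21, 12, 58], dtype=int32)) [0.4017655  0.25001605 0.016     ]
(600, 798, 3)
```

View pics/c1.png

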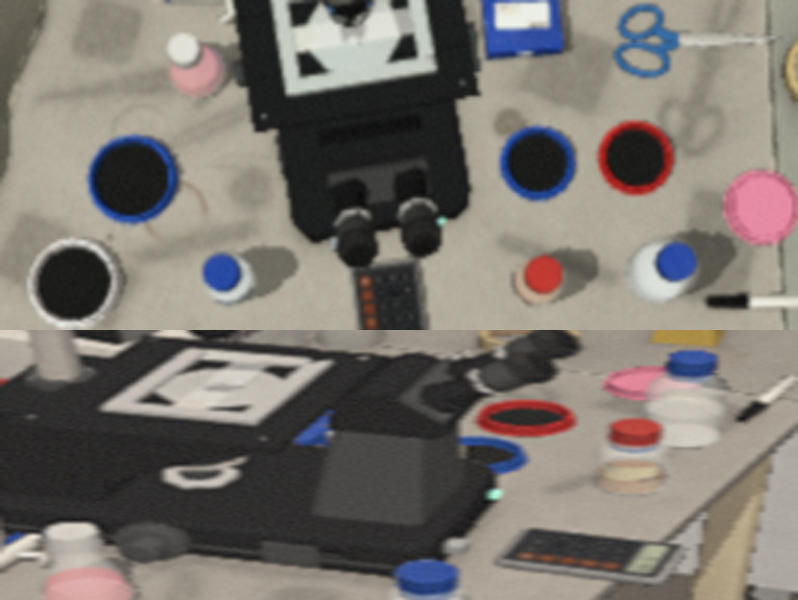

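The crop confirms it. The right blue cap is the tall bottle (cap at z≈0.12 m) and the left one is the small bottle (z≈0.087 m). The red holder is the saturated red ring, and the pink disc is the decoy. Next I go to a viewpoint over the right-hand group, with the fingers closing along world x.

```bash
python3 -m pendant '[[[50,-25,-30],-0.18,100],[[100,-50,-60],-0.36,100],[[150,-75,-60],-0.54,100],[[200,-100,-60],-0.72,100],[[245,-125,-60],-0.9,100],[[290,-150,-60],-1.08,100],[[290,-150,-60],-1.177,100],[[290,-150,-60],-1.177,100]]' 40
python3 - <<'E'
from h import *
s=env.read_state();print(s["tcp_pos"],s["tcp_rot"])
f=eyes.grab_frame("wrist");print(f["origin"],f["orientation"],f["intrinsics"][0])
cv2.imwrite("pics/w1.png",f["image"][:,:,::-1])
for n,p in [("red",(.428,-.276,.104)),("tall",(.436,-.411,.142)),("dred",(.565,-.39,.016)),("dbs",(.562,-.279,.016))]: print(n,proj(f,p))
E
```

```text
clock: 1.2
tcp_pos: [0.4596, -0.3503, 0.2985]
tcp_rot: [-0.0, 0.707, 0.707, -0.0]
force: [-1.5, -0.4, 0.0]
opening: 1.0
finger_force: 0.0
[ 0.45960314 -0.35025305  0.29850843] [-1.93240754e-04  7.07232801e-01  7.06980704e-01 -1.08003314e-04]
[ 0.45931844 -0.28293612  0.44435867] [ 9.90952620e-01 -1.34211095e-01  1.75324239e-04 -5.06120737e-04] [321.37994373   0.         279.85321213]
red [249.06769908 116.99181295]
tall [257.02880882 255.22229065]
dred [356.95496964 204.83586949]
dbs [360.05026821 120.77203987]
```

View pics/w1.png

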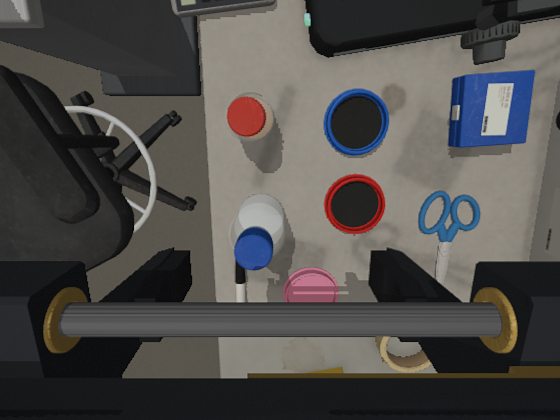

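The wrist view shows the red cap at (247,117), the tall blue cap at (254,248), the small blue ring at (357,121), the red ring at (355,204) and the pink decoy at (312,289). These agree with the predicted pixels, so I refine them here.

```bash
cat >> h.py <<'E'
def meas(f,col,c,r,z):
    "ellipse centre of the outline of the blob"
    x0,y0=c[0]-r,c[1]-r; m=mask(f["image"][y0:c[1]+r,x0:c[0]+r],col)
    cs,_=cv2.findContours(m,cv2.RETR_EXTERNAL,cv2.CHAIN_APPROX_NONE); k=max(cs,key=cv2.contourArea)
    e=cv2.fitEllipse(cv2.convexHull(k)); uv=np.array(e[0])+[x0,y0]
    p=at_z(f,uv,z); d=np.linalg.norm(p-f["origin"])/f["intrinsics"][0][0]*1000
    return uv.round(1),p.round(4),"diam mm",(np.array(e[1])*d+d).round(1)
E
python3 - <<'E'
from h import *
f=eyes.grab_frame("wrist")
print("red",meas(f,"red",(247,117),30,.104))
print("tall",meas(f,"blue",(254,248),30,.142))
print("dred",meas(f,"red",(355,204),40,.016))
print("dbs",meas(f,"blue",(357,121),40,.016))
print("dredF",meas(f,"dark",(355,204),30,.004))
print("dbsF",meas(f,"dark",(357,121),30,.004))
g=eyes.grab_frame("top"); c=(206,166)
A=blob(g["image"],"white",c,8);print(A,at_z(g,A[1],.108))
print("bluebottle behind",at_z(g,(208,127),.15),at_z(g,(208,127),.1),"redcap",at_z(g,(165,117),.12))
E
```

```text
red (array([246.2, 115.5]), array([ 0.4249, -0.2752,  0.104 ]), 'diam mm', array([41.1, 43. ]))
tall (array([254.2, 248.2]), array([ 0.4327, -0.404 ,  0.142 ]), 'diam mm', array([39.9, 45. ]))
dred (array([354.9, 202.9]), array([ 0.5615, -0.3882,  0.016 ]), 'diam mm', array([84.2, 86.8]))
dbs (array([356.2, 120.7]), array([ 0.5567, -0.2799,  0.016 ]), 'diam mm', array([87.9, 93.8]))
dredF (array([355. , 202.9]), array([ 0.5644, -0.3912,  0.004 ]), 'diam mm', array([65.3, 71.2]))
dbsF (array([356.1, 120.7]), array([ 0.5594, -0.2798,  0.004 ]), 'diam mm', array([71.2, 76.9]))
(array([205.41573034, 165.28089888]), array([205. , 165.5]), array([11, 10, 89], dtype=int32)) [0.67523087 0.10695551 0.108     ]
bluebottle behind [0.78948929 0.09234133 0.15      ] [0.8068013  0.09997472 0.1       ] redcap [0.83551657 0.23652857 0.12      ]
```

```bash
python3 -m pendant '[[[40,-17,30],0,100],[[75,-33,70],0,100],[[75,-33,110],0,100],[[75,-33,150],0,100],[[75,-33,185],0,100],[[75,-33,210],0,100],[[75,-33,226],0,100],[[75,-33,226],0,100]]' 40
python3 -m pendant '[[[0,0,0],0,40],[[0,0,0],0,20],[[0,0,0],0,20],[[0,0,0],0,20],[[0,0,0],0,20],[[0,0,0],0,20],[[0,0,0],0,20],[[0,0,0],0,20]]' 40
python3 - <<'E'
from h import *
print(env.read_state()["tcp_pos"])
E
```

```text
clock: 2.35
tcp_pos: [0.4261, -0.2755, 0.0721]
tcp_rot: [-0.001, 0.707, 0.707, -0.0]
force: [0.7, 0.1, -0.4]
opening: 0.997
finger_force: 0.0
clock: 3.35
tcp_pos: [0.4257, -0.2755, 0.0727]
tcp_rot: [-0.001, 0.707, 0.707, -0.001]
force: [-3.1, 0.7, 6.0]
opening: 0.501
finger_force: 36.8
[ 0.42566415 -0.27553018  0.07274179]
```

The opening of 44 mm means the tips are gripping the shoulder rather than the 39 mm cap. I open, rise 9 mm and grip again.

```bash
python3 -m pendant '[[[0,0,0],0,70],[[0,0,0],0,70],[[0,0,-4],0,70],[[0,0,-9],0,70],[[0,0,-9],0,70],[[0,0,-9],0,20],[[0,0,-9],0,20],[[0,0,-9],0,20]]' 40
python3 -m pendant '[[[0,0,0],0,20],[[0,0,0],0,20],[[0,0,0],0,20],[[0,0,0],0,20]]' 40
python3 - <<'E'
from h import *
f=eyes.grab_frame("wrist");cv2.imwrite("pics/w2.png",f["image"][:,:,::-1])
E
```

```text
clock: 4.35
tcp_pos: [0.4264, -0.2754, 0.0816]
tcp_rot: [-0.0, 0.707, 0.707, -0.0]
force: [-0.1, -0.6, 0.3]
opening: 0.43
finger_force: 39.5
clock: 4.85
tcp_pos: [0.4267, -0.2754, 0.0817]
tcp_rot: [0.0, 0.707, 0.707, 0.0]
force: [-1.2, 0.3, -0.6]
opening: 0.431
finger_force: 39.5
```

View pics/w2.png

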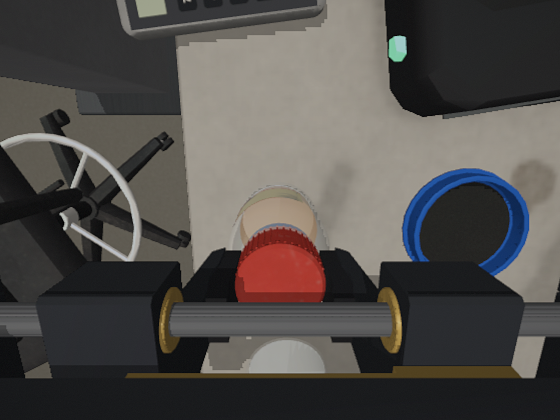

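The picture shows the red cap held centrally between the pads (281,270). I check the cap's offset along y, then lift.

```bash
python3 - <<'E'
from h import *
f=eyes.grab_frame("wrist");s=env.read_state();t=s["tcp_pos"]
m=mask(f["image"],"red");c=m[:, 200:360].sum(1);print([(r,int(v)) for r,v in enumerate(c) if v>0][::3])
for dy in(-.003,0,.003):
  for e in (0.0195,-.0195): print(dy,"edge",e,proj(f,(t[0],t[1]+dy+e,.104)), "side",proj(f,(t[0]+.0195,t[1]+dy,.104)))
E
python3 -m pendant '[[[0,0,-15],0,20],[[0,0,-35],0,20],[[0,0,-60],0,20],[[0,0,-90],0,20],[[0,0,-110],0,20],[[0,0,-120],0,20],[[0,0,-120],0,20]]' 40
```

```text
[(228, 2), (231, 28), (234, 44), (237, 51), (240, 57), (243, 64), (246, 68), (249, 72), (252, 77), (255, 78), (258, 80), (261, 82), (264, 84), (267, 86), (270, 87), (273, 88), (276, 89), (279, 91), (282, 90), (285, 91), (288, 91), (291, 89), (294, 88), (297, 86), (300, 84)]
-0.003 edge 0.0195 [280.73796072 251.82168387] side [326.22553227 294.16741414]
-0.003 edge -0.0195 [280.73071617 333.50605003] side [326.22553227 294.16741414]
0 edge 0.0195 [280.73856525 245.0054292 ] side [326.4911996  287.85629264]
0 edge -0.0195 [280.73123589 327.64601998] side [326.4911996  287.85629264]
0.003 edge 0.0195 [280.73917715 238.10609592] side [326.7599815  281.47118192]
0.003 edge -0.0195 [280.73176149 321.71980918] side [326.7599815  281.47118192]
clock: 5.82
tcp_pos: [0.4269, -0.2756, 0.2024]
tcp_rot: [0.001, 0.707, 0.707, 0.0]
force: [0.1, -0.5, -1.9]
opening: 0.432
finger_force: 39.5
```

```bash
python3 -m pendant '[[[-20,24,0],0,20],[[-43,51,0],0,20],[[-66,79,0],0,20],[[-89,107,0],0,20],[[-104,125,0],0,20],[[-114,137,30],0,20],[[-114,137,60],0,20],[[-114,137,60],0,20]]' 40
python3 - <<'E'
from h import *
f=eyes.grab_frame("wrist");cv2.imwrite("pics/w3.png",f["image"][:,:,::-1]);t=env.read_state()["tcp_pos"];print(t)
for a in np.linspace(0,2*np.pi,8): print(proj(f,(.564+.036*np.cos(a),-.3895+.036*np.sin(a),.016)).round(),end=' ')
E
```

```text
clock: 6.82
tcp_pos: [0.5613, -0.388, 0.1378]
tcp_rot: [-0.004, 0.707, 0.707, -0.001]
force: [0.2, 0.1, -0.8]
opening: 0.43
finger_force: 39.6
[ 0.56258586 -0.38866788  0.14006165]
[326. 208.] [311. 175.] [275. 167.] [246. 190.] [247. 225.] [275. 246.] [310. 239.] [326. 208.]
```

View pics/w3.png

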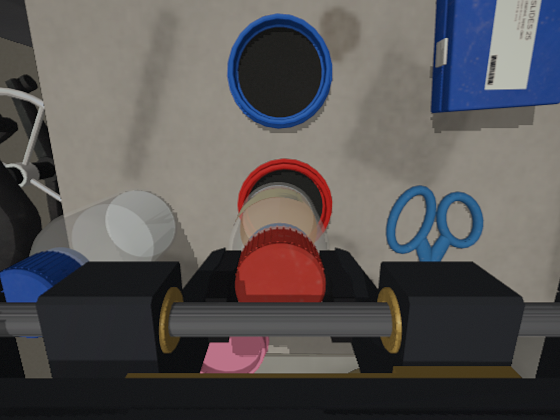

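The held bottle is over the red ring, whose inner rim spans columns 245–325 against 246–326 predicted. I lower it.

```bash
python3 -m pendant '[[[0,0,15],0,20],[[0,0,30],0,20],[[0,0,42],0,20],[[0,0,50],0,20],[[0,0,54],0,20],[[0,0,56],0,20],[[0,0,56],0,20],[[0,0,56],0,20]]' 40
python3 -c "
from h import *
print(env.read_state()['tcp_pos'])"
```

```text
clock: 7.88
tcp_pos: [0.5639, -0.3896, 0.0861]
tcp_rot: [0.0, 0.707, 0.707, 0.0]
force: [-0.1, 0.9, -1.4]
opening: 0.431
finger_force: 39.6
[ 0.56386103 -0.38955723  0.08606669]
```

```bash
python3 -m pendant '[[[0,0,0],0,70],[[0,0,0],0,70],[[0,0,0],0,80],[[0,0,-30],0,80],[[0,0,-80],0,80],[[0,0,-130],0,80],[[0,0,-180],0,80],[[0,0,-180],0,80]]' 40
python3 -m pendant '[[[0,-60,0],0,80],[[0,-110,0],0,80],[[0,-130,0],0,80],[[0,-130,0],0,80],[[0,-130,0],0,80]]' 40
python3 - <<'E'
from h import *
f=eyes.grab_frame("wrist");cv2.imwrite("pics/w4.png",f["image"][:,:,::-1]);print(env.read_state()["tcp_pos"])
u=proj(f,(.434,-.406,.142)).round().astype(int);print(u)
m=mask(f["image"],"blue");print([(r,np.flatnonzero(m[r,150:400])[[0,-1]]+150) for r in range(150,300,5) if m[r,150:400].any()])
u=proj(f,(.564,-.3895,.104));print(u)
E
```

```text
clock: 8.88
tcp_pos: [0.566, -0.3906, 0.2709]
tcp_rot: [0.004, 0.707, 0.707, 0.001]
force: [-0.4, -0.3, -0.6]
opening: 0.806
finger_force: 0.0
clock: 9.5
tcp_pos: [0.4348, -0.389, 0.2654]
tcp_rot: [-0.0, 0.707, 0.707, 0.0]
force: [-0.1, 0.5, -0.3]
opening: 0.802
finger_force: 0.0
[ 0.43498215 -0.3888833   0.2654039 ]
[279 224]
[(200, array([271, 283])), (205, array([264, 291])), (210, array([259, 295])), (215, array([257, 297])), (220, array([256, 298])), (225, array([256, 298])), (230, array([256, 298])), (235, array([257, 296])), (240, array([262, 292])), (245, array([270, 285]))]
[412.27907446 196.12473445]
```

View pics/w4.png

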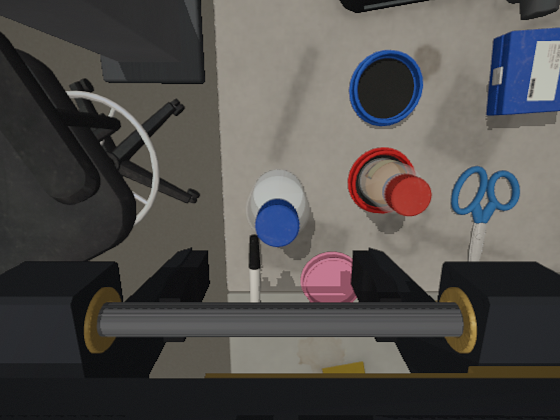

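The red bottle stands in its holder, cap at (408,194). The tall cap is at (277,226), which puts it at (0.4335, −0.4075). I grasp it with the tips at z = 0.121, just above its shoulder.

```bash
python3 -m pendant '[[[-18,-1,20],0,80],[[-18,-1,60],0,80],[[-18,-1,100],0,80],[[-18,-1,130],0,80],[[-18,-1,145],0,80],[[-18,-1,145],0,80],[[-18,-1,145],0,20],[[-18,-1,145],0,20]]' 40
python3 -m pendant '[[[0,0,0],0,20],[[0,0,0],0,20],[[0,0,0],0,20],[[0,0,0],0,20],[[0,0,0],0,20]]' 40
python3 - <<'E'
from h import *
f=eyes.grab_frame("wrist");t=env.read_state()["tcp_pos"];print(t)
m=mask(f["image"],"blue");print([(r,int(m[r,200:360].sum())) for r in range(235,304,3)])
print(proj(f,(t[0]+.0195,t[1],.142)))
E
```

```text
clock: 10.55
tcp_pos: [0.4334, -0.408, 0.122]
tcp_rot: [0.001, 0.707, 0.707, 0.0]
force: [-0.3, 0.1, -0.1]
opening: 0.599
finger_force: 0.0
clock: 11.18
tcp_pos: [0.4327, -0.4078, 0.1212]
tcp_rot: [0.0, 0.707, 0.707, -0.0]
force: [-2.0, 0.6, 5.1]
opening: 0.424
finger_force: 40.0
[ 0.43272508 -0.40779735  0.12127493]
[(235, 50), (238, 56), (241, 61), (244, 65), (247, 69), (250, 74), (253, 76), (256, 78), (259, 79), (262, 81), (265, 84), (268, 86), (271, 86), (274, 87), (277, 88), (280, 88), (283, 88), (286, 88), (289, 87), (292, 87), (295, 86), (298, 84), (301, 81)]
[326.0045922  286.08027758]
```

```bash
python3 -m pendant '[[[0,0,-10],0,20],[[0,0,-30],0,20],[[0,0,-55],0,20],[[0,0,-85],0,20],[[0,0,-110],0,20],[[0,-5,-125],0,20],[[0,-20,-130],-0.1,20],[[0,-35,-130],-0.25,20]]' 40
python3 -m pendant '[[[0,-9,0],-0.15,20],[[0,-9,0],-0.3,20],[[0,-9,0],-0.45,20],[[0,-9,0],-0.6,20],[[0,-9,0],-0.75,20],[[0,-9,0],-0.9,20],[[0,-9,0],-1.05,20],[[0,-9,0],-1.2,20]]' 40
python3 -m pendant '[[[0,0,0],-0.12,20],[[0,0,0],-0.12,20]]' 40
python3 - <<'E'
from h import *
s=env.read_state();print(s["tcp_pos"],s["tcp_rot"],s["qpos"])
E
```

```text
clock: 12.22
tcp_pos: [0.3969, -0.4074, 0.2514]
tcp_rot: [0.0, 0.612, 0.791, -0.0]
force: [0.3, 0.6, -3.5]
opening: 0.426
finger_force: 39.9
clock: 13.22
tcp_pos: [0.3881, -0.4096, 0.2507]
tcp_rot: [-0.001, 0.058, 0.998, 0.0]
force: [-0.6, 0.1, -2.3]
opening: 0.425
finger_force: 39.9
clock: 13.48
tcp_pos: [0.3882, -0.4096, 0.2507]
tcp_rot: [-0.0, 0.001, 1.0, 0.0]
force: [0.0, 0.1, -3.6]
opening: 0.425
finger_force: 39.9
[ 0.38824292 -0.40963758  0.25067541] [-3.43642438e-04  1.13609727e-03  9.99999274e-01  2.08924297e-04] [ 1.23185478  0.45894888 -0.66162547  1.72761543  0.31647386  1.06494199
  2.03331161]
```

```bash
python3 -m pendant '[[[0,15,0],0,20],[[0,40,0],0,20],[[0,70,0],0,20],[[0,100,0],0,20],[[0,130,0],0,20],[[0,155,0],0,20],[[0,170,0],0,20],[[0,170,0],0,20]]' 40
python3 - <<'E'
from h import *
s=env.read_state();print(s["tcp_pos"],s["qpos"])
f=eyes.grab_frame("side");cv2.imwrite("pics/s2.png",cv2.resize(f["image"][60:330,150:510],None,fx=2,fy=2)[:,:,::-1])
E
```

```text
clock: 14.48
tcp_pos: [0.3892, -0.239, 0.2509]
tcp_rot: [0.0, -0.0, 1.0, -0.0]
force: [0.0, 0.3, -2.9]
opening: 0.426
finger_force: 39.9
[ 0.38918055 -0.23897689  0.25088235] [ 1.1141501   0.27378342 -0.76498366  1.98190032  0.22929056  0.97193455
  1.80861479]
```

View pics/s2.png

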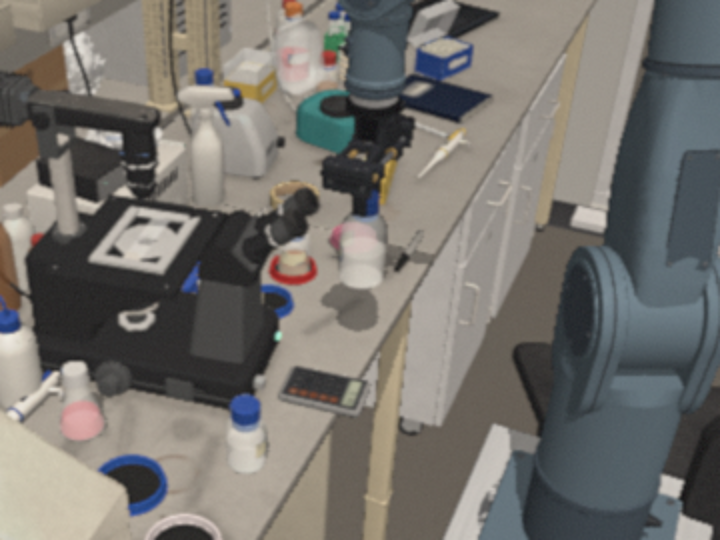

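The side view shows the tall bottle hanging upright, clear of the eyepieces. I keep crossing.

```bash
python3 -m pendant '[[[0,15,0],0,20],[[0,40,0],0,20],[[0,65,0],0,20],[[0,90,0],0,20],[[0,110,0],0,20],[[0,125,0],0,20],[[0,130,0],0,20]]' 40
python3 - <<'E'
from h import *
s=env.read_state();print(s["tcp_pos"],s["qpos"])
E
```

```text
clock: 15.4
tcp_pos: [0.3892, -0.109, 0.2507]
tcp_rot: [0.0, -0.0, 1.0, -0.0]
force: [0.0, -1.0, -4.0]
opening: 0.432
finger_force: 39.9
[ 0.3891858  -0.10897534  0.25073873] [ 0.96111202  0.17826678 -0.86528214  2.09283962  0.16810795  0.93917197
  1.5746653 ]
```

```bash
python3 -m pendant '[[[0,15,0],0,20],[[0,40,0],0,20],[[0,65,0],0,20],[[0,90,0],0,20],[[0,110,0],0,20],[[0,125,0],0,20],[[0,130,0],0,20]]' 40
python3 - <<'E'
from h import *
s=env.read_state();print(s["tcp_pos"],s["qpos"])
E
```

```text
clock: 16.27
tcp_pos: [0.3892, 0.0213, 0.2508]
tcp_rot: [0.0, -0.0, 1.0, 0.0]
force: [-0.1, -0.5, -2.7]
opening: 0.428
finger_force: 39.9
[0.38923032 0.02126844 0.25076673] [ 0.73880736  0.16334407 -0.96920569  2.119626    0.16713583  0.9354954
  1.24729284]
```

```bash
python3 -m pendant '[[[0,15,0],0,20],[[0,40,0],0,20],[[0,65,0],0,20],[[0,90,0],0,20],[[0,115,0],0,20],[[0,135,0],0,20],[[0,145,0],0.1,20],[[0,145,0],0.25,20]]' 40
python3 -m pendant '[[[0,0,0],0.15,20],[[0,0,0],0.3,20],[[0,0,0],0.45,20],[[0,0,0],0.6,20],[[0,0,0],0.75,20],[[0,0,0],0.9,20],[[0,0,0],1.05,20],[[0,0,0],1.2,20]]' 40
python3 -m pendant '[[[0,0,0],0.121,20],[[0,0,0],0.121,20],[[0,0,0],0.121,20]]' 40
python3 - <<'E'
from h import *
s=env.read_state();print(s["tcp_pos"],s["tcp_rot"],s["qpos"])
f=eyes.grab_frame("wrist");cv2.imwrite("pics/w5.png",f["image"][:,:,::-1])
for n,p in [("dbl",(.55,.176,.016)),("dw",(.434,.2387,.016)),("flask",(.675,.107,.108)),("blue",(.434,.064,.104))]: print(n,proj(f,p))
E
```

```text
clock: 17.27
tcp_pos: [0.3894, 0.1658, 0.2506]
tcp_rot: [-0.0, 0.127, 0.992, 0.0]
force: [-0.5, -0.6, -4.1]
opening: 0.426
finger_force: 39.9
clock: 18.27
tcp_pos: [0.3895, 0.1648, 0.2506]
tcp_rot: [-0.0, 0.666, 0.746, -0.0]
force: [-0.5, 0.8, -2.8]
opening: 0.428
finger_force: 39.9
clock: 18.65
tcp_pos: [0.3894, 0.1651, 0.2507]
tcp_rot: [-0.0, 0.707, 0.707, -0.0]
force: [-0.3, 0.1, -2.6]
opening: 0.424
finger_force: 39.9
[0.38942071 0.16512815 0.25065352] [-1.57267561e-06  7.06770732e-01  7.07442665e-01 -8.86001038e-05] [ 0.16269814  0.19778483 -0.73901994  2.05704031  0.16418407  0.94411657
 -0.66246022]
dbl [415.36648893 173.31464503]
dw [319.45978678 118.29086507]
flask [574.91931043 258.33490811]
blue [324.07656354 295.88187938]
```

View pics/w5.png

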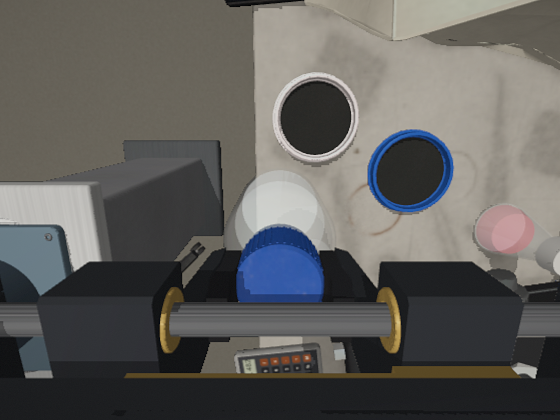

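The tall bottle is held upright. The large blue ring is at (411,171), the white ring at (316,119) and the flask base at (503,230). I measure both holders here.

Run:
```python
from h import *
f=eyes.grab_frame("wrist")
print(meas(f,"blue",(411,171),48,.010)); print(meas(f,"dark",(411,171),33,.004)); print(meas(f,"white",(316,119),50,.010)); print(meas(f,"dark",(316,119),33,.004))
```

```text
(array([409.8, 170.7]), array([0.5455, 0.1782, 0.01  ]), 'diam mm', array([106.4, 115.4]))
(array([409.5, 170.9]), array([0.5476, 0.1772, 0.004 ]), 'diam mm', array([84.7, 95.9]))
(array([315.1, 116.2]), array([0.4296, 0.2411, 0.01  ]), 'diam mm', array([104.8, 108.4]))
(array([315.5, 117.4]), array([0.4307, 0.24  , 0.004 ]), 'diam mm', array([87.1, 91. ]))
```

```bash
python3 -m pendant '[[[3,20,0],0,20],[[6,50,0],0,20],[[9,80,0],0,20],[[9,110,0],0,20],[[9,135,10],0,20],[[9,152,30],0,20],[[9,159,60],0,20],[[9,159,80],0,20]]' 40
python3 -m pendant '[[[0,0,0],0,20],[[0,0,0],0,20]]' 40
python3 - <<'E'
from h import *
f=eyes.grab_frame("wrist");im=f["image"].copy();print(env.read_state()["tcp_pos"])
for a in np.linspace(0,2*np.pi,40): cv2.circle(im,tuple(int(v) for v in proj(f,(.548+.044*np.cos(a),.1765+.044*np.sin(a),.016)).round()),1,(0,255,0),-1)
cv2.imwrite("pics/w6.png",im[:,:,::-1])
E
```

```text
clock: 19.75
tcp_pos: [0.5482, 0.1736, 0.169]
tcp_rot: [-0.0, 0.707, 0.707, -0.001]
force: [0.3, -0.2, -2.8]
opening: 0.423
finger_force: 39.9
clock: 20.0
tcp_pos: [0.5486, 0.1746, 0.1716]
tcp_rot: [0.0, 0.707, 0.707, 0.001]
force: [0.7, -0.1, -2.8]
opening: 0.426
finger_force: 39.9
[0.54883667 0.17464458 0.17192422]
```

View pics/w6.png

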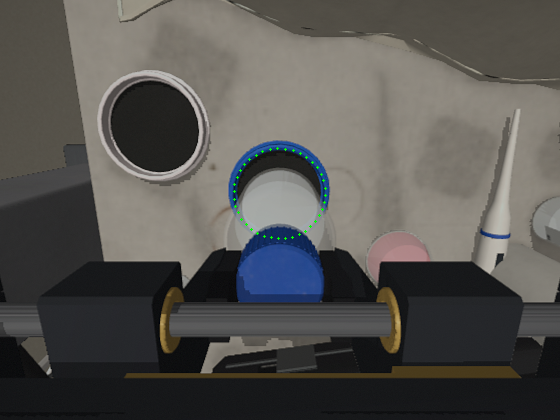

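The projected inner rim (green dots, columns 234–326) lies on the real ring (230–330 outside), so I lower the bottle.

```bash
python3 -m pendant '[[[0,0,15],0,20],[[0,0,28],0,20],[[0,0,37],0,20],[[0,0,42],0,20],[[0,0,45],0,20],[[0,0,45],0,20],[[0,0,45],0,20]]' 40
python3 -c "
from h import *
print(env.read_state()['tcp_pos'])"
```

```text
clock: 20.92
tcp_pos: [0.5486, 0.1742, 0.1259]
tcp_rot: [0.0, 0.707, 0.707, 0.0]
force: [-0.5, 0.5, -2.6]
opening: 0.426
finger_force: 39.9
[0.5485745  0.17421952 0.12593646]
```

```bash
python3 -m pendant '[[[0,0,0],0,70],[[0,0,0],0,70],[[0,0,0],0,80],[[0,0,-30],0,80],[[0,0,-80],0,80],[[0,0,-130],0,80],[[0,0,-155],0,80],[[0,0,-155],0,80]]' 40
python3 -m pendant '[[[-20,42,0],0,80],[[-40,84,0],0,80],[[-58,126,0],0,80],[[-58,126,0],0,80],[[-58,126,0],0,80]]' 40
python3 - <<'E'
from h import *
f=eyes.grab_frame("wrist");cv2.imwrite("pics/w7.png",f["image"][:,:,::-1]);print(env.read_state()["tcp_pos"])
for n,p in [("flask",(.675,.107,.108)),("flaskbase",(.675,.107,0)),("tall",(.548,.1765,.142)),("talldock",(.548,.1765,.016))]: print(n,proj(f,p))
E
```

```text
clock: 21.92
tcp_pos: [0.5495, 0.1748, 0.2828]
tcp_rot: [0.001, 0.707, 0.707, 0.002]
force: [-0.3, 0.7, 1.3]
opening: 0.803
finger_force: 0.0
clock: 22.55
tcp_pos: [0.6732, 0.1167, 0.2792]
tcp_rot: [-0.001, 0.707, 0.707, -0.001]
force: [-0.3, 0.3, 0.0]
opening: 0.795
finger_force: 0.0
[0.67300938 0.11714898 0.2797983 ]
flask [282.4646714  202.84576608]
flaskbase [282.02709809 183.78668499]
tall [134.45728237 133.338008  ]
talldock [179.2302255  130.50629645]
```

View pics/w7.png

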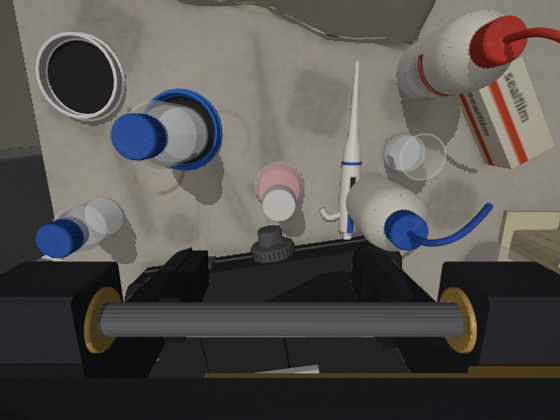

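The flask cap is at (279,204) and its pink base at (278,183). The tall bottle stands centred in its ring at (182,130). The wash bottle at (405,230) isn't one of ours but sits close behind the flask, so I check its clearance.

Run:
```python
from h import *
f=eyes.grab_frame("wrist");g=eyes.grab_frame("top");s=eyes.grab_frame("side")
B=blob(f["image"],"blue",(405,230),22);S=blob(s["image"],"blue",(153,219),10);print(B,S,"cap",tri(f,B[0],s,S[0]))
for z in (.1,.13,.15): print(z,"left edge",at_z(f,(349,210),z), "white shoulder row", at_z(f,(380,180),z))
print(at_z(f,(279,204),.108),at_z(f,(278,183),0.01), "knob",at_z(f,(270,235),.05))
```

```text
(array([405.69062027, 230.29652042]), array([405., 230.]), array([  43,   41, 1322], dtype=int32)) (array([153.28703704, 220.16666667]), array([153.5, 220. ]), array([ 12,  11, 108], dtype=int32)) cap (array([0.79353677, 0.08720398, 0.13366796]), np.float64(0.002130030492458776))
0.1 left edge [0.74477707 0.09765172 0.1       ] white shoulder row [0.77462436 0.12938958 0.1       ]
0.13 left edge [0.73815105 0.10564816 0.13      ] white shoulder row [0.76524847 0.13446197 0.13      ]
0.15 left edge [0.7337337  0.11097912 0.15      ] white shoulder row [0.75899788 0.13784357 0.15      ]
[0.67144478 0.10606663 0.108     ] [0.66971938 0.11016784 0.01      ] knob [0.6600357  0.05229474 0.05      ]
```

```bash
python3 -m pendant '[[[-5,-1,0],0,55],[[-10,-2,30],0,55],[[-10,-2,75],0,55],[[-10,-2,120],0,55],[[-10,-2,155],0,55],[[-10,-2,180],0,55],[[-10,-2,193],0,55],[[-10,-2,193],0,55]]' 40
python3 -m pendant '[[[0,0,0],0,10],[[0,0,0],0,10],[[0,0,0],0,10],[[0,0,0],0,10],[[0,0,0],0,10],[[0,0,0],0,10]]' 40
python3 - <<'E'
from h import *
f=eyes.grab_frame("wrist");t=env.read_state()["tcp_pos"];print(t)
cv2.imwrite("pics/w8.png",f["image"][:,:,::-1])
print(proj(f,(t[0]+.016,t[1],.108)),proj(f,(t[0],t[1]+.016,.108)))
E
```

```text
clock: 23.75
tcp_pos: [0.672, 0.1058, 0.0874]
tcp_rot: [-0.0, 0.707, 0.707, -0.0]
force: [-0.1, 0.1, 0.4]
opening: 0.549
finger_force: 0.0
clock: 24.5
tcp_pos: [0.6728, 0.1064, 0.0889]
tcp_rot: [0.0, 0.707, 0.707, 0.001]
force: [-1.3, -0.2, 5.7]
opening: 0.328
finger_force: 40.0
[0.67282375 0.1063657  0.088856  ]
[317.50621223 284.21155477] [280.76181118 250.03262564]
```

View pics/w8.png

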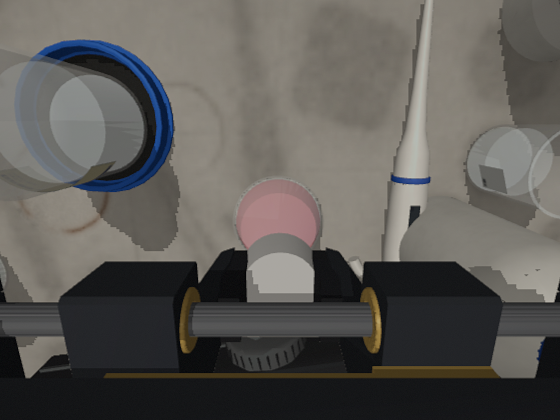

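The flask's cap is held centrally at (280,265). I lift it above the tall bottle's top and carry it to the white holder, biased a few mm away from the bag.

```bash
python3 -m pendant '[[[0,0,-12],0,10],[[0,0,-32],0,10],[[0,0,-60],0,10],[[0,0,-90],0,10],[[0,0,-120],0,10],[[0,0,-150],0,10],[[0,0,-175],0,10],[[0,0,-185],0,10]]' 40
python3 -m pendant '[[[8,-20,0],0,10],[[24,-50,0],0,10],[[40,-82,0],0,10],[[58,-115,0],0,10],[[76,-148,0],0,10],[[94,-180,0],0,10],[[112,-212,0],0,10],[[124,-232,0],0,10]]' 40
python3 -m pendant '[[[6,-10,0],0,10],[[6,-10,20],0,10],[[6,-10,50],0,10],[[6,-10,80],0,10],[[6,-10,100],0,10],[[6,-10,110],0,10],[[6,-10,110],0,10]]' 40
python3 - <<'E'
from h import *
f=eyes.grab_frame("wrist");im=f["image"].copy();print(env.read_state()["tcp_pos"])
for a in np.linspace(0,2*np.pi,40): cv2.circle(im,tuple(int(v) for v in proj(f,(.432+.044*np.cos(a),.2395+.044*np.sin(a),.016)).round()),1,(0,255,0),-1)
cv2.imwrite("pics/w9.png",im[:,:,::-1])
E
```

```text
clock: 25.55
tcp_pos: [0.673, 0.1064, 0.2755]
tcp_rot: [0.001, 0.707, 0.707, 0.001]
force: [0.5, 0.2, -1.2]
opening: 0.328
finger_force: 40.0
clock: 26.55
tcp_pos: [0.4388, 0.231, 0.2727]
tcp_rot: [0.0, 0.707, 0.707, -0.0]
force: [-0.9, 0.5, -1.0]
opening: 0.329
finger_force: 40.0
clock: 27.42
tcp_pos: [0.4306, 0.236, 0.1624]
tcp_rot: [-0.0, 0.708, 0.707, -0.0]
force: [0.5, -0.5, -0.9]
opening: 0.33
finger_force: 40.0
[0.4309367  0.23634111 0.16302425]
```

View pics/w9.png

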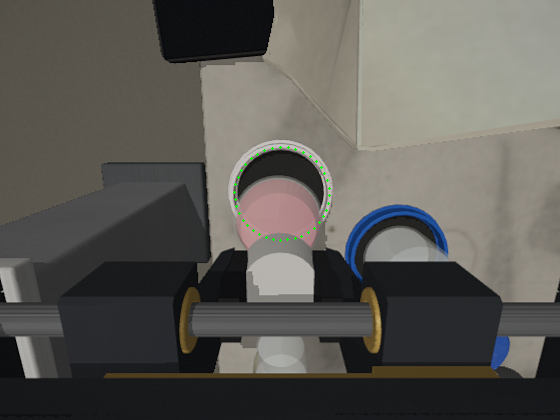

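The ring matches its projection (green dots), and the flask sits slightly on the near side, as intended. The bag's edge at (360,148) clears the gripper body by about 17 mm, so I lower it.

```bash
python3 -m pendant '[[[0,0,15],0,10],[[0,0,32],0,10],[[0,0,48],0,10],[[0,0,60],0,10],[[0,0,67],0,10],[[0,0,69],0,10],[[0,0,69],0,10],[[0,0,69],0,10]]' 40
python3 -c "
from h import *
print(env.read_state()['tcp_pos'])"
```

```text
clock: 28.48
tcp_pos: [0.4308, 0.2364, 0.0941]
tcp_rot: [0.0, 0.707, 0.707, 0.0]
force: [-0.5, -0.4, -0.8]
opening: 0.327
finger_force: 40.0
[0.43075052 0.23644225 0.09411104]
```

```bash
python3 -m pendant '[[[0,0,1],0,10],[[0,0,1.5],0,10],[[0,0,1.5],0,60],[[0,0,1.5],0,60],[[0,0,1.5],0,60],[[0,0,-30],0,60],[[0,0,-75],0,60],[[0,0,-120],0,60]]' 40
python3 -m pendant '[[[0,0,-50],0,70],[[-50,1,-50],0,70],[[-100,2,-50],0,70],[[-150,3,-50],0,70],[[-160,3,-50],0,70],[[-160,3,-50],0,70],[[-160,3,-50],0,70]]' 40
python3 - <<'E'
from h import *
f=eyes.grab_frame("wrist");cv2.imwrite("pics/w10.png",f["image"][:,:,::-1]);print(env.read_state()["tcp_pos"])
m=mask(f["image"],"blue");print([(r,np.flatnonzero(m[r,200:360])[[0,-1]]+200) for r in range(150,300,4) if m[r,200:360].any()])
for n,p in [("blue",(.432,.065,.104)),("flaskcap",(.431,.2365,.112)),("wdock",(.432,.2395,.016))]: print(n,proj(f,p))
E
```

```text
clock: 29.48
tcp_pos: [0.4301, 0.2362, 0.2148]
tcp_rot: [-0.0, 0.707, 0.707, -0.0]
force: [0.9, -0.2, 0.7]
opening: 0.604
finger_force: 0.0
clock: 30.35
tcp_pos: [0.4332, 0.078, 0.2638]
tcp_rot: [-0.0, 0.707, 0.708, 0.0]
force: [0.3, 0.0, 0.4]
opening: 0.703
finger_force: 0.0
[0.43323101 0.07799384 0.26377086]
[(190, array([268, 287])), (194, array([264, 291])), (198, array([261, 294])), (202, array([260, 295])), (206, array([259, 296])), (210, array([259, 297])), (214, array([259, 296])), (218, array([261, 294])), (222, array([263, 292])), (226, array([268, 287]))]
blue [278.8909947  208.87183388]
flaskcap [277.62424116   8.47259847]
wdock [279.07067319  35.62881687]
```

View pics/w10.png

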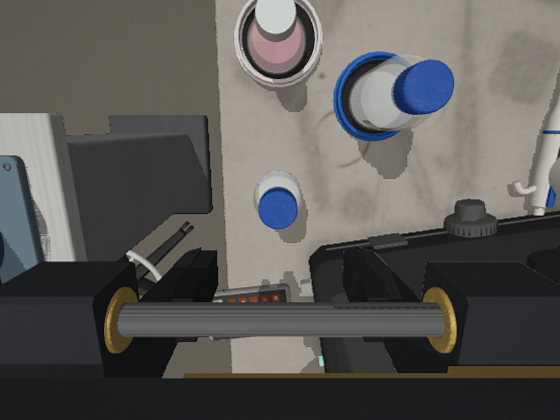

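The flask is in the white ring (277,40) and the tall bottle in its own (380,95). The small blue cap is at (278,209), i.e. (0.4315, 0.065). I turn 0.3 rad so the gripper's body clears the microscope corner at (315,250), then grasp.

```bash
python3 -m pendant '[[[-6,-1,10],-0.15,75],[[-13,-1.5,30],-0.3,75],[[-13,-1.5,70],-0.3,75],[[-13,-1.5,110],-0.3,75],[[-13,-1.5,145],-0.3,75],[[-13,-1.5,170],-0.3,75],[[-13,-1.5,182],-0.3,75],[[-13,-1.5,182],-0.3,75]]' 40
python3 -m pendant '[[[0,0,0],0,20],[[0,0,0],0,20],[[0,0,0],0,20],[[0,0,0],0,20],[[0,0,0],0,20],[[0,0,0],0,20],[[0,0,0],0,20],[[0,0,0],0,20]]' 40
python3 - <<'E'
from h import *
f=eyes.grab_frame("wrist");t=env.read_state()["tcp_pos"];print(t)
m=mask(f["image"],"blue");print([(r,int(m[r,200:360].sum())) for r in range(235,304,3)])
E
```

```text
clock: 31.4
tcp_pos: [0.4315, 0.0641, 0.0815]
tcp_rot: [-0.0, 0.593, 0.805, -0.0]
force: [0.2, 1.0, 1.0]
opening: 0.749
finger_force: 0.0
clock: 32.4
tcp_pos: [0.432, 0.0632, 0.0822]
tcp_rot: [0.0, 0.594, 0.804, 0.0]
force: [-1.2, -0.5, 5.7]
opening: 0.429
finger_force: 39.9
[0.43203402 0.06319921 0.08219567]
[(235, 49), (238, 56), (241, 62), (244, 67), (247, 72), (250, 74), (253, 78), (256, 80), (259, 82), (262, 84), (265, 85), (268, 87), (271, 87), (274, 89), (277, 90), (280, 91), (283, 91), (286, 91), (289, 89), (292, 89), (295, 87), (298, 84), (301, 80)]
```

```bash
python3 -m pendant '[[[0,0,-12],0,20],[[0,0,-35],0,20],[[0,0,-65],0,20],[[0,0,-95],0,20],[[0,0,-120],0,20],[[20,-12,-130],0,20],[[40,-23,-130],0,20],[[51,-29,-130],-0.1,20]]' 40
python3 -m pendant '[[[0,0,0],-0.15,20],[[0,0,0],-0.3,20],[[0,0,0],-0.45,20],[[0,0,0],-0.6,20],[[0,0,0],-0.75,20],[[0,0,0],-0.9,20],[[0,0,0],-1.05,20],[[0,0,0],-1.171,20]]' 40
python3 -m pendant '[[[0,0,0],0,20]]' 40
python3 - <<'E'
from h import *
s=env.read_state();print(s["tcp_pos"],s["tcp_rot"],s["qpos"])
E
```

```text
clock: 33.45
tcp_pos: [0.3874, 0.1044, 0.2116]
tcp_rot: [-0.0, 0.551, 0.834, -0.0]
force: [-0.3, 0.4, -1.3]
opening: 0.433
finger_force: 39.9
clock: 34.45
tcp_pos: [0.3879, 0.1038, 0.2112]
tcp_rot: [-0.001, -0.002, 1.0, -0.0]
force: [-0.5, 0.3, -0.8]
opening: 0.43
finger_force: 39.9
clock: 34.58
tcp_pos: [0.3881, 0.1038, 0.2113]
tcp_rot: [-0.001, 0.0, 1.0, 0.0]
force: [0.8, 0.5, -1.5]
opening: 0.434
finger_force: 39.9
[0.38813671 0.10377085 0.21129983] [-5.94331765e-04  4.95808130e-04  9.99999700e-01  3.13395478e-05] [ 0.53261687  0.29867628 -1.02401884  2.1364692   0.33274341  0.87533005
  0.8805322 ]
```

```bash
python3 -m pendant '[[[0,-15,0],0,20],[[0,-40,0],0,20],[[0,-65,0],0,20],[[0,-90,0],0,20],[[0,-115,0],0,20],[[0,-140,0],0,20],[[0,-165,0],0,20],[[0,-185,0],0,20]]' 40
python3 -m pendant '[[[0,-25,0],0,20],[[0,-50,0],0,20],[[0,-75,0],0,20],[[0,-100,0],0,20],[[0,-125,0],0,20],[[0,-150,0],0,20],[[0,-175,0],0,20],[[0,-195,0],0,20]]' 40
python3 -m pendant '[[[0,-10,0],0.15,20],[[0,-10,0],0.3,20],[[0,-10,0],0.45,20],[[0,-10,0],0.6,20],[[0,-10,0],0.75,20],[[0,-10,0],0.9,20],[[0,-10,0],1.05,20],[[0,-10,0],1.2,20]]' 40
python3 -m pendant '[[[0,0,0],0.15,20],[[0,0,0],0.3,20],[[0,0,0],0.371,20],[[0,0,0],0.371,20]]' 40
python3 - <<'E'
from h import *
s=env.read_state();print(s["tcp_pos"],s["tcp_rot"],s["qpos"])
f=eyes.grab_frame("wrist")
p=proj(f,(.559,-.2795,.016)).round().astype(int);print(p)
print(meas(f,"blue",tuple(p),55,.010)); print(meas(f,"dark",tuple(p),30,.004))
E
```

```text
clock: 35.58
tcp_pos: [0.3884, -0.0821, 0.2115]
tcp_rot: [-0.0, 0.002, 1.0, -0.0]
force: [0.4, -0.9, 0.0]
opening: 0.431
finger_force: 39.9
clock: 36.58
tcp_pos: [0.3885, -0.2771, 0.2115]
tcp_rot: [-0.0, 0.001, 1.0, 0.0]
force: [-0.7, 0.1, -2.0]
opening: 0.43
finger_force: 39.9
clock: 37.58
tcp_pos: [0.3887, -0.2861, 0.2116]
tcp_rot: [-0.0, 0.567, 0.823, 0.0]
force: [-0.4, 0.3, -1.8]
opening: 0.43
finger_force: 39.9
clock: 38.08
tcp_pos: [0.3888, -0.2861, 0.2116]
tcp_rot: [-0.0, 0.707, 0.707, -0.0]
force: [1.0, 0.0, -1.2]
opening: 0.434
finger_force: 39.9
[ 0.38881212 -0.28613786  0.21162765] [-1.44331699e-04  7.07363632e-01  7.06849823e-01 -1.46526912e-05] [ 0.96303833  0.33278193 -0.50380386  1.97263227  0.20501553  0.88571495
  0.35113548]
[439 182]
(array([435., 181.]), array([ 0.5578, -0.279 ,  0.01  ]), 'diam mm', array([ 91.6, 101.1]))
(array([434.8, 181.3]), array([ 0.5605, -0.2803,  0.004 ]), 'diam mm', array([67.8, 80.1]))
```

```bash
python3 -m pendant '[[[2,20,0],0,20],[[5,50,0],0,20],[[5,82,0],0,20],[[5,114,0],0,20],[[5,143,0],0,20],[[5,162,20],0,20],[[5,170,50],0,20],[[5,170,75],0,20]]' 40
python3 -m pendant '[[[0,0,0],0,20],[[0,0,0],0,20]]' 40
python3 - <<'E'
from h import *
f=eyes.grab_frame("wrist");print(env.read_state()["tcp_pos"])
m=mask(f["image"],"blue");print("outer ring cols", [(r,np.flatnonzero(m[r,180:380])[[0,-1]]+180) for r in range(130,230,6) if m[r,180:380].any()])
for R_,z in ((.040,.016),(.043,.002)):
  print([proj(f,(.559+R_*np.cos(a),-.2795+R_*np.sin(a),z)).round() for a in (0,np.pi/2,np.pi)])
E
```

```text
clock: 39.12
tcp_pos: [0.5607, -0.2805, 0.1353]
tcp_rot: [-0.0, 0.707, 0.707, 0.001]
force: [-0.4, -0.5, -0.7]
opening: 0.432
finger_force: 39.9
clock: 39.38
tcp_pos: [0.5599, -0.2815, 0.1376]
tcp_rot: [0.001, 0.707, 0.707, 0.0]
force: [0.2, 0.6, -1.4]
opening: 0.429
finger_force: 39.9
[ 0.55998619 -0.28175618  0.13796899]
outer ring cols [(154, array([269, 290])), (160, array([254, 304])), (166, array([247, 312])), (172, array([242, 318])), (178, array([238, 321])), (184, array([236, 324])), (190, array([234, 325])), (196, array([233, 326])), (202, array([233, 326])), (208, array([234, 325])), (214, array([235, 324])), (226, array([275, 275]))]
[array([326., 203.]), array([279., 156.]), array([232., 203.])]
[array([327., 199.]), array([279., 151.]), array([231., 200.])]
```

The ring's outline (columns 233–326, top row about 153) matches the prediction to within a pixel, so I lower the bottle.

```bash
python3 -m pendant '[[[0,-1,15],0,20],[[0,-1,28],0,20],[[0,-1,38],0,20],[[0,-1,45],0,20],[[0,-1,48],0,20],[[0,-1,50],0,20],[[0,-1,50],0,20],[[0,-1,50],0,20]]' 40
python3 -c "
from h import *
print(env.read_state()['tcp_pos'])"
```

```text
clock: 40.42
tcp_pos: [0.5579, -0.2818, 0.087]
tcp_rot: [0.0, 0.707, 0.707, 0.0]
force: [-1.4, 0.3, -1.1]
opening: 0.429
finger_force: 39.9
[ 0.55788137 -0.28177723  0.08698622]
```

Base is about 1 mm above the floor. I release, back off, then check all four numerically in the side and top views.

```bash
python3 -m pendant '[[[0,0,0.7],0,20],[[0,0,0.7],0,70],[[0,0,0.7],0,70],[[0,0,0.7],0,75],[[0,0,-30],0,75],[[0,0,-80],0,75],[[0,0,-130],0,75],[[0,0,-160],0,75]]' 40
python3 -m pendant '[[[-30,-50,-10],0,75],[[-60,-100,-10],0,75],[[-90,-150,-10],0,75],[[-120,-170,-10],0,75],[[-150,-170,-10],0,75],[[-150,-170,-10],0,75]]' 40
python3 - <<'E'
from h import *
s=env.read_state();print(s["tcp_pos"])
w=eyes.grab_frame("wrist");f=eyes.grab_frame("top");g=eyes.grab_frame("side")
# cap centres where they should be, vs seen
for n,col,p in [("red","red",(.564,-.3895,.095)),("blue","blue",(.559,-.2795,.095)),("tall","blue",(.548,.1765,.133))]:
    for v,fr,r in (("top",f,9),("side",g,9),("wrist",w,28)):
        u=proj(fr,p).round().astype(int)
        if r<u[0]<560-r and r<u[1]<420-r:
            try: b=blob(fr["image"],col,tuple(u),r);print(n,v,u,b[0].round(1),b[2])
            except Exception as e: print(n,v,u,"none")
print("flask cap",proj(f,(.431,.2365,.112)),blob(f["image"],"white",tuple(proj(f,(.431,.2365,.112)).round().astype(int)),8))
E
```

```text
clock: 41.42
tcp_pos: [0.5586, -0.2819, 0.2496]
tcp_rot: [0.001, 0.707, 0.707, 0.001]
force: [0.3, 0.2, -0.2]
opening: 0.749
finger_force: 0.0
clock: 42.18
tcp_pos: [0.3865, -0.4337, 0.2566]
tcp_rot: [0.0, 0.709, 0.705, -0.0]
force: [-0.1, 0.9, 0.3]
opening: 0.751
finger_force: 0.0
[ 0.3865021  -0.43370185  0.25658714]
red top [360 198] [360.5 197.4] [ 18  16 152]
red side [297 171] none
red wrist [469 148] [468.6 148. ] [  54   44 1851]
blue top [326 200] [326.1 198.4] [ 18  14 150]
blue side [285 188] [286.3 189.3] [ 9  9 55]
tall top [181 203] [181.6 202.4] [ 12  12 123]
tall side [211 265] [210.6 265.5] [ 14  16 200]
flask cap [162.29876791 241.82133678] (array([162.68292683, 241.35365854]), array([162.5, 241.5]), array([10, 10, 82], dtype=int32))
```

Every cap shows within about 2 px of where it should be, so I hand in.

```bash
python3 -m pendant '[[[0,0,0],0,75],[[0,0,0],0,75],[[0,0,0],0,75],[[0,0,0],0,75]]' && python3 -c "
from plant import env
print(env.sign_off())"
```

```text
clock: 42.82
tcp_pos: [0.3876, -0.4314, 0.2567]
tcp_rot: [0.0, 0.707, 0.707, -0.0]
force: [0.2, 1.1, -0.0]
opening: 0.746
finger_force: 0.0
the job is handed in; nothing more can be done
None
```

All four vessels were placed in their matching holders and released, and the job was handed in at 42.8 s; the hand-in returned no verdict, but the final camera check put every cap within about 2 px of its expected position.

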